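Test-run the machine from the bench control strip

TASK

Start a machine test run from the three-switch control strip on the bench, using only the fingertips: push the round mushroom button fully in, then tip the paddle rocker fully over by pressing down its raised far end, then press the square spring key fully down and keep it held. The program finishes while still holding the square key down; work the switches strictly in that order (no switch before its turn), and leave the thread spool, the binder clip and the eraser on the ledge behind the switches where they are.

Things in the scene. Friction and masses are not known exactly. Their poses are not given: they have to be found in the camera images.
- strip: aluminium base plate, fixed, 165 x 300 x 10 mm; origin: on the bench, below the middle of the switch row. x (plate from -56 to +109 mm): across it, away from the robot ('far'); y: along it, left; z up. Three grey housings, 84 x 62 x 34 mm (tops 44 mm above the bench), stand on it 90 mm apart in any order, turned as the plate is. Their controls are all black, told apart by shape.
- key_switch: housing of the square key, 84 x 62 x 34 mm, fixed on the plate; origin at the centre of its underside, 10 mm above the bench; axes as those of the strip. The key is at its centre.
- mushroom_top (a point): centre of the top of the round mushroom button (slightly domed head 44 mm across, 14 mm high), which points straight up; its top stands 74 mm above the bench when out and 65 mm when fully in. The point moves with the button.
- mushroom (a joint): how far the mushroom button is pushed in, m: 0 out, 0.009 fully in (stop). No spring: it takes 3 to 4 N to move and stays where it is pushed; counts as in from 0.0075.
- paddle_far_end (a point): press point on the upper face of the paddle's far (strip +x) half, 25 mm from the pivot; moves with it. The paddle is a shallow V, 34 mm wide (strip y), each half 36 mm long (strip x), pivot at the housing's centre 53 mm above the bench. At the start the point is about 65 mm above the bench; tipped fully over, the far half lies level and the point is 56 mm above it, within 4 mm of straight below.
- paddle (a joint): tilt of the paddle, rad: about -0.2 to -0.16 at the start (far end up), +0.2 tipped fully over (far end down, stop). No spring: it takes about 2 N at the press point and stays where it is left; counts as over from +0.16.
- key_top (a point): centre of the flat top of the square spring key (32 x 32 mm), which points straight up; 60 mm above the bench when up, 52 mm when fully down. The point moves with the key.
- key (a joint): how far the square key is pressed, m: 0 up, 0.008 fully down (stop). A spring pushes it back with 1.6 N at the top and 4.8 N fully down; counts as down from 0.0055.
- lamp_bar: obstacle, fixed: desk lamp behind the work, to the right. Its bar-shaped head, 26 x 215 x 11 mm, hangs 460 to 485 mm above the bench, its near tip 160 mm nearer the robot and 110 mm further left than this origin. Keep the arm's wrist from swinging into it: pass nearer to the robot.
- thread_spool: bystander: loose upright thread spool, 32 mm across, 60 mm high, standing on the plate's ledge behind the switches (strip x about +78 mm); origin at the centre of its underside, 10 mm above the bench
- bulldog_clip: bystander: loose binder clip, 24 x 32 x 37 mm, standing on the plate's ledge behind the switches (strip x about +78 mm); origin at the centre of its underside, 10 mm above the bench
- rubber: bystander: loose eraser, 22 x 52 x 13 mm, lying on the plate's ledge behind the switches (strip x about +78 mm); origin at the centre of its underside, 10 mm above the bench

How it is judged:
On the way, in this order (a step that is already met when the one before it is completed fails the run):
1. the mushroom button is pushed fully in (value of joint mushroom above 0.0075 m), for 0.1 s.
2. the paddle is tipped fully over (value of joint paddle above 0.16 rad), for 0.1 s.
3. the square key is pressed fully down and held (value of joint key above 0.0055 m), for 0.5 s.
At the end, for the whole second after the job is handed in: the mushroom button is in (at least 7.5 of 9 mm), the paddle is over (at least +0.16 of 0.2 rad), the fingers hold the square key down (at least 5.5 of 8 mm, with more than 1.5 N), and the spool, clip and eraser are within 15 mm of where they stood (value of joint mushroom above 0.0075 m and value of joint paddle above 0.16 rad and value of joint key above 0.0055 m and contact force between the fingers and key_switch above 1.5 N and distance of each of thread_spool, bulldog_clip, rubber from where it was at the start of the episode below 0.015 m); the arm keeps its last pose, push and grip.
It fails at once if the paddle is tipped before the mushroom button is in (value of joint paddle above 0 rad and value of joint mushroom below 0.0065 m).
It fails at once if the square key is pressed before the mushroom button is in and the paddle is over (value of joint key above 0.003 m and (value of joint paddle below 0.1 rad or value of joint mushroom below 0.0065 m)).
It fails at once if the thread spool is shifted, lifted or carried away (distance of thread_spool from where it was at the start of the episode above 0.015 m).
It fails at once if the binder clip is shifted, lifted or carried away (distance of bulldog_clip from where it was at the start of the episode above 0.015 m).
It fails at once if the eraser is shifted, lifted or carried away (distance of rubber from where it was at the start of the episode above 0.015 m).
It also fails if it takes over 35 s, if anything falls off the work surface, if the arm or the gripper's body presses on something with over 40 N, if the wrist force passes 120 N, or if a joint passes its speed limit or range.

ROBOT

A 7-joint arm with a two-finger parallel gripper is mounted at the origin on a cart in front of the work surface, level with it; the furniture and walls round the work are solid. World frame = base frame: x ahead of the robot, y to its left, z up, the work surface at z = 0. Lengths are in m, angles in rad, forces in N, time in s.
With the tool pointing down it reaches from about 0.425 to 0.925 m from the base axis. Payload 6.8 kg.
Tool frame: the origin (TCP) lies on the centre line of the jaws, within the pads' length; the fingertips stand 14 mm ahead of it and the grasp point (between the pads) lies 5 mm behind it (bot.finger_overhang is the distance from the TCP to the fingertips, in m); z points along the fingers, y is the line along which they close (so a half turn about z gives the same grasp; the last joint's range is limited). The gripper opens to 85 mm and grips with 20 to 120 N. Pads are 22 mm wide; open, the fingers measure 114 mm over their backs; the gripper's body (76 mm by 85 mm) begins 54 mm behind the grasp point. The pads swing forward as they close: fully open they stand 13 mm farther back than shut.
Start: joints at [1.078, 0.477, 0.022, 1.555, -0.011, 1.109, -0.083], TCP at [0.253, -0.626, 0.22] pointing down, gripper open.
Joint ranges: [-2.96, 2.96], [-0.34, 2.1], [-1.41, 1.46], [0.24, 2.44], [-1.37, 4.51], [0.17, 1.92], [-2.96, 2.96]. Speed limits (rad/s): [2.39, 2.39, 3.14, 3.14, 3.14, 3.14, 3.14].

INTERFACE

Orientations are given as a unit quaternion [w, x, y, z].
In Python, from station import bot gives the robot as it stands.
- The arm moves only by the shell command python3 -m inch 'ROWS' [OPENING] [FORCE]. ROWS is JSON, a list of rows, each a list of 4 numbers: the shift along the tool's x, y, z in m, then the turn about the tool's z in degrees. A call has 1 to 12 rows; each row shifts and turns the commanded pose from where the row before left it, along the tool's axes as they then stand; what a row does not reach is not made up. A row lasts 1/10 s, in which the tool goes at most 50 mm and 8.59 degrees, less where a joint would pass 70% of its speed; a pose out of reach is approached as far as the arm can. A call is refused whole if a number of a shift passes 0.05 or a number of a turn 8.59, either way. A call with a gripper value outside its range is refused whole. OPENING is the finger opening in m, from 0 to 0.0854, set as the call begins (- or left out, the last holds). The fingers move at their own pace and stop on an object; FORCE is the grip in N (left out, the last holds). Time passes only in rows, so rows that do not move let the fingers close. It gives the time, the measured TCP pose, the force, the opening and the grip force at its end, in the units of the state.
- bot.get_obs(): the state, without advancing time (a new reading comes with each control period).
- bot.read_camera(name): name is "scene" or "top" or "wrist"; returns a dict with "color" (420x560x3 uint8, red, green, blue), "mtx" (3x3 intrinsics, pixels), "world_from_camera" (4x4, takes a point from camera to world coordinates); the wrist camera has in their place "hand_eye" (4x4, takes a point from camera to tool coordinates, whose origin is the TCP and whose axes are the flange's). Camera axes: x right, y up, looking along -z (the intrinsics and any distortion apply to the point x, -y, -z); pixel columns grow to the right and rows downward; lengths in m; the calibration is good to about 2 mm. A picture is of the moment at which its call begins: read the wrist's pose just before it. There is no depth.
- bot.hand_in(): hands the job in; it is judged then, once.
The state is a dict: "t": time; "q": joint angles; "joint_vel": joint speeds; "joint_torque": joint torques, N m; "eef_pos": TCP position; "tool_rot": TCP orientation; "contact_force": force on the tool from outside, world axes, zero at the start; "torque": the same for the moment, N m; "gripper_width": opening from 0.0 (shut) to 1.0 (fully open); "grasp_force": force on a finger pad.
Only numpy, scipy, OpenCV 4.12 (cv2) and the standard library are available. Lean on these libraries where they do the work, as an engineer would, in place of code of your own. Each camera call takes 0.05 s, during which the arm holds its last target. There are 200 camera calls.

## Working session

There is one attempt and no reset: what is moved stays moved. The work goes in short steps, Python scripts to look and compute and a shell command to move; the robot and the scene stay as the last step left them, time stands still between calls to the robot, and variables do not carry over. Pictures are saved under pics/ and viewed, at most 10 in all, crops included, and the job is handed in when it is done.

```bash
ls; mkdir -p pics; python3 - <<'E'
from station import bot
import cv2
o=bot.get_obs();print(o['t'],o['eef_pos'],o['tool_rot'],o['gripper_width'],bot.finger_overhang)
for n in ['scene','top']:
    c=bot.read_camera(n);cv2.imwrite(f'pics/{n}0.png',c['color'][:,:,::-1]);print(c['mtx'],c['world_from_camera'],[k for k in c])
E
```

```text
pics
0.0 [ 0.25313499 -0.62506371  0.21879851] [-9.02489344e-04  9.81548338e-01  1.91211884e-01 -2.46432904e-04] 1.0017718325704752 0.014
[[405.2654395    0.         282.95941034]
 [  0.         405.2654395  204.86540798]
 [  0.           0.           1.        ]] [[ 0.67233822  0.45378731 -0.58484048  0.10733407]
 [-0.74006474  0.39466881 -0.54455552 -0.45225811]
 [-0.01629408  0.79894531  0.60118292  0.58378344]
 [ 0.          0.          0.          1.        ]] ['color', 'mtx', 'world_from_camera']
[[494.8352671    0.         279.85159453]
 [  0.         494.8352671  215.39809208]
 [  0.           0.           1.        ]] [[-0.01543575  0.98953525 -0.1434633   0.45337235]
 [-0.99983505 -0.01390184  0.0116883   0.05459384]
 [ 0.00957158  0.14362006  0.98958661  1.18090473]
 [ 0.          0.          0.          1.        ]] ['color', 'mtx', 'world_from_camera']
```

View pics/scene0.png

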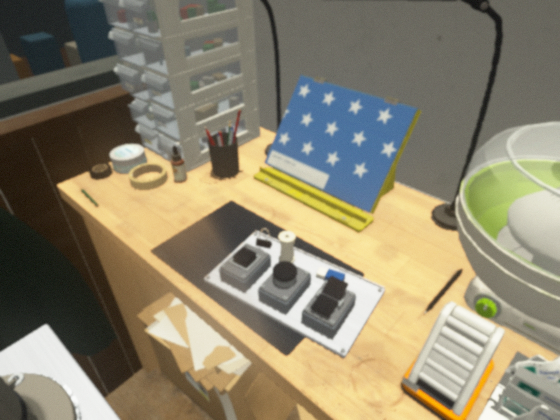

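View pics/top0.png

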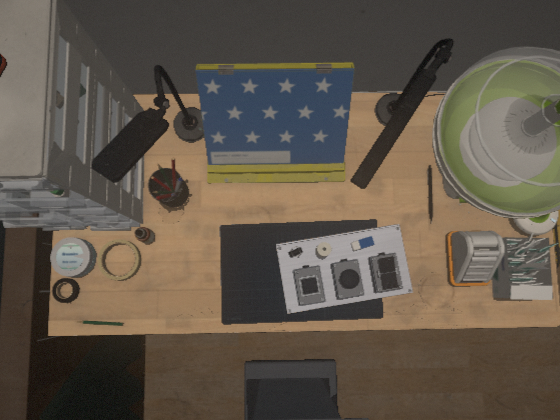

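The top view shows the white plate, corners near (277,243), (400,226), (411,290) and (289,312). From left to right it carries the key at (310,285), the mushroom at (347,279) and the paddle at (385,272). The spool is at (324,250), the clip at (295,252) and the eraser at (363,243).

```bash
cat > h.py <<'E'
import numpy as np, cv2
from station import bot
def ray(c,uv,z):
    uv=np.array(uv,float).reshape(-1,2);W=c['world_from_camera'];K=c['mtx']
    d=np.c_[(uv[:,0]-K[0,2])/K[0,0],-(uv[:,1]-K[1,2])/K[1,1],-np.ones(len(uv))]@W[:3,:3].T
    return W[:3,3]+d*((z-W[2,3])/d[:,2])[:,None]
E
python3 - <<'E'
from h import *
c=bot.read_camera('top');im=c['color'];hsv=cv2.cvtColor(im,cv2.COLOR_RGB2HSV)
m=((hsv[...,1]<60)&(hsv[...,2]>150)).astype(np.uint8);m[:215]=0;m[320:]=0;m[:,:265]=0;m[:,420:]=0
cn=max(cv2.findContours(m,cv2.RETR_EXTERNAL,cv2.CHAIN_APPROX_NONE)[0],key=cv2.contourArea)
h=cv2.convexHull(cn)
P=ray(c,h.reshape(-1,2),.01)
r=cv2.minAreaRect(P[:,:2].astype(np.float32)*1000);print(r);print(cv2.boxPoints(r))
k=(hsv[...,2]<45).astype(np.uint8)
for n,(u,v),z in [('key',(310,285),.06),('mush',(347,279),.072),('pad',(385,272),.056)]:
    s=np.zeros_like(k);s[v-18:v+19,u-18:u+19]=k[v-18:v+19,u-18:u+19]
    q=max(cv2.findContours(s,cv2.RETR_EXTERNAL,cv2.CHAIN_APPROX_NONE)[0],key=cv2.contourArea)
    rr=cv2.minAreaRect(q);print(n,rr,ray(c,rr[0],z))
cv2.imwrite('pics/crop.png',cv2.resize(im[215:325,260:425],None,fx=4.8,fy=4.8,interpolation=cv2.INTER_CUBIC)[:,:,::-1])
E
```

```text
((496.5877990722656, -108.56173706054688), (162.91116333007812, 298.3403625488281), 8.472887992858887)
[[ 394.0423     26.978567]
 [ 438.0002   -268.1056  ]
 [ 599.1333   -244.10204 ]
 [ 555.1754     50.982117]]Traceback (most recent call last):
  File "<stdin>", line 11, in <module>
ValueError: max() iterable argument is empty
```

```bash
python3 - <<'E'
from h import *
c=bot.read_camera('top');im=c['color'];V=im.max(2)
k=(V<55).astype(np.uint8)
W=c['world_from_camera']
for n,(u,v),z in [('key',(310,285),.06),('mush',(347,279),.070),('pad',(385,272),.056)]:
    w=V[v-18:v+19,u-18:u+19];t,b=cv2.threshold(w,0,1,cv2.THRESH_BINARY_INV+cv2.THRESH_OTSU)
    w2=V[v-11:v+12,u-11:u+12];print(n,'otsu',t,w2.min(),np.percentile(w2,[10,30,50,70,90]))
    s=np.zeros_like(V);s[v-16:v+17,u-16:u+17]=(V<np.percentile(w2,30)+12)[v-16:v+17,u-16:u+17]
    q=max(cv2.findContours(s,cv2.RETR_EXTERNAL,cv2.CHAIN_APPROX_NONE)[0],key=cv2.contourArea)
    rr=cv2.minAreaRect(q);print(rr,ray(c,rr[0],z))
cv2.imwrite('pics/crop.png',cv2.resize(im[215:325,260:425],None,fx=4.8,fy=4.8,interpolation=cv2.INTER_CUBIC)[:,:,::-1])
s=np.array
E
```

```text
key otsu 123.0 44 [ 52.  56.  97. 106. 129.]
((309.2432861328125, 285.4594421386719), (14.467110633850098, 14.79590892791748), 80.53767395019531) [[ 0.45608525 -0.02215091  0.06      ]]
mush otsu 122.0 46 [ 51.  54.  57. 101. 106.]
((349.10003662109375, 278.6999816894531), (18.973663330078125, 18.973661422729492), 18.434947967529297) [[ 0.4696137  -0.11075758  0.07      ]]
pad otsu 113.0 49 [ 54.  56.  58.  78. 104.]
((387.79669189453125, 272.6613464355469), (31.325891494750977, 15.750840187072754), 79.87532806396484) [[ 0.48203525 -0.20104201  0.056     ]]
```

View pics/crop.png

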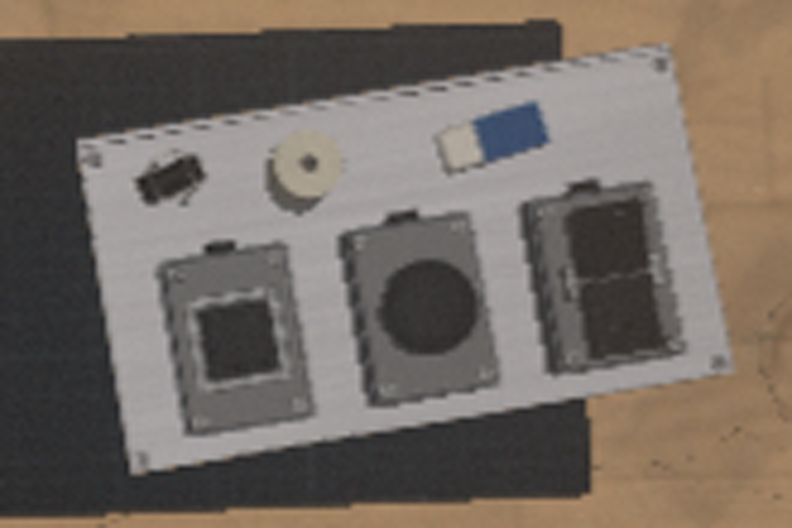

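The strip's x axis points along world (0.989, 0.147), a yaw of 8.5°. The mushroom is at about (0.470, -0.112), the key at (0.457, -0.023) and the paddle's press point at (0.508, -0.198). I'll turn the tool to line up with the strip, close the fingers and travel raised.

```bash
python3 -m inch '[[0,0,-0.03,6.8],[0,0,-0.02,6.8],[0.024,-0.04,0,0],[0.024,-0.04,0,0],[0.024,-0.04,0,0],[0.024,-0.04,0,0],[0.024,-0.04,0,0],[0.024,-0.04,0,0],[0,0,0,0]]' 0 20; python3 -m inch '[[0.024,-0.04,0,0],[0.024,-0.04,0,0],[0.024,-0.04,0,0],[0.024,-0.04,0,0],[0.024,-0.04,0.01,0],[0.024,-0.04,0.02,0],[0,0,0.02,0],[0,0,0,0],[0,0,0,0]]'
cat > d.py <<'E'
from h import *
from scipy.spatial.transform import Rotation as R
o=bot.get_obs();q=o['tool_rot'];r=R.from_quat([q[1],q[2],q[3],q[0]]).as_matrix();p=np.array(o['eef_pos'])
tip=p+r[:,2]*.014
print('t',o['t'],'tip',tip.round(4),'z',r[:,2].round(3),'yaw',np.degrees(np.arctan2(r[1,0],r[0,0])).round(2),'F',np.round(o['contact_force'],1),o['gripper_width'])
for n,g in dict(mush=(.470,-.1117,.074),pad=(.5078,-.1978,.066),key=(.4566,-.0228,.06)).items(): print(n,(r.T@(np.array(g)-tip)).round(4))
E
python3 d.py
```

```text
t: 1.1
eef_pos: [0.3639, -0.3607, 0.27]
tool_rot: [-0.001, 0.997, 0.079, 0.001]
contact_force: [0.6, 0.5, 0.7]
gripper_width: -0.001
grasp_force: 0.0
t: 2.0
eef_pos: [0.4671, -0.1103, 0.2202]
tool_rot: [0.0, 0.997, 0.073, -0.001]
contact_force: [0.6, -0.2, 0.4]
gripper_width: 0.001
grasp_force: 0.0
t 2.0 tip [ 0.4671 -0.1103  0.2062] z [-0.001 -0.    -1.   ] yaw 8.37 F [ 0.6 -0.2  0.4] 0.0007199940377905283
mush [0.0028 0.0018 0.1322]
pad [0.0277 0.0925 0.1402]
key [ 0.0025 -0.0881  0.1462]
```

```bash
python3 -m inch '[[0.003,0.002,0.04,0],[0,0,0.04,0],[0,0,0.03,0],[0,0,0.01,0],[0,0,0.005,0],[0,0,0,0]]'; python3 d.py;  python3 -m inch '[[0,0,0.003,0],[0,0,0.003,0],[0,0,0.003,0],[0,0,0.003,0],[0,0,0.003,0],[0,0,0,0],[0,0,0,0]]'; python3 d.py; python3 - <<'E'
from h import *
for n in ['scene','wrist']:
    c=bot.read_camera(n);im=c['color'];
    if n=='scene':im=cv2.resize(im[200:370,180:400],(560,420))
    cv2.imwrite(f'pics/{n}1.png',im[:,:,::-1])
a,b=[cv2.imread(f'pics/{n}1.png') for n in ['scene','wrist']]
cv2.imwrite('pics/p1.png',cv2.resize(np.hstack([a,b]),(800,300)))
E
```

```text
t: 2.6
eef_pos: [0.4716, -0.1115, 0.0961]
tool_rot: [0.0, 0.997, 0.073, 0.001]
contact_force: [-0.4, -0.1, -0.1]
gripper_width: 0.002
grasp_force: 0.0
t 2.6 tip [ 0.4716 -0.1115  0.0821] z [ 0.001 -0.    -1.   ] yaw 8.38 F [-0.4 -0.1 -0.1] 0.0021180489377269594
mush [-0.0016 -0.      0.0081]
pad [0.0232 0.0907 0.0162]
key [-0.0019 -0.0899  0.022 ]
t: 3.3
eef_pos: [0.4707, -0.1107, 0.08]
tool_rot: [-0.0, 0.997, 0.074, -0.0]
contact_force: [-0.0, -0.1, -0.2]
gripper_width: -0.001
grasp_force: 0.0
t 3.3 tip [ 0.4707 -0.1107  0.066 ] z [-0.  0. -1.] yaw 8.45 F [-0.  -0.1 -0.2] -0.0011956356600273253
mush [-0.0008  0.0009 -0.008 ]
pad [ 0.0239  0.0916 -0.    ]
key [-0.001 -0.089  0.006]
```

View pics/p1.png

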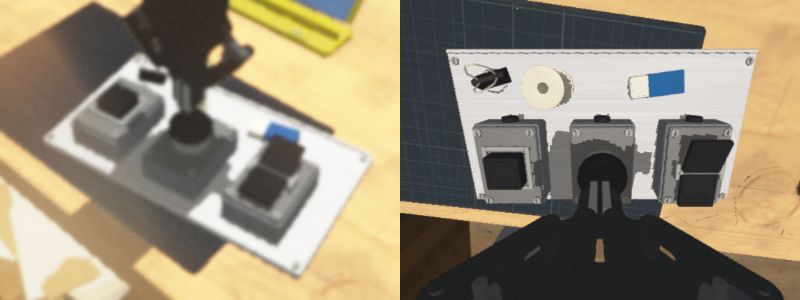

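The fingers are centred on the mushroom head in both views: left (190,120), right (600,180). No force shows yet, so I'll push on until the stop does.

```bash
python3 -m inch '[[0,0,0.002,0],[0,0,0,0]]'; python3 -m inch '[[0,0,0.002,0],[0,0,0,0],[0,0,0,0]]'; python3 d.py
```

```text
t: 3.6
eef_pos: [0.4707, -0.1107, 0.0779]
tool_rot: [-0.0, 0.997, 0.074, -0.0]
contact_force: [0.5, 0.2, 0.8]
gripper_width: -0.003
grasp_force: 0.0
t: 3.9
eef_pos: [0.4707, -0.1107, 0.076]
tool_rot: [-0.0, 0.997, 0.074, -0.0]
contact_force: [-0.2, 0.7, 0.0]
gripper_width: 0.001
grasp_force: 0.0
t 3.9 tip [ 0.4707 -0.1107  0.062 ] z [-0.  0. -1.] yaw 8.45 F [-0.2  0.7  0. ] 0.0009269608014249075
mush [-0.0009  0.0009 -0.012 ]
pad [ 0.0239  0.0916 -0.004 ]
key [-0.001 -0.089  0.002]
```

```bash
python3 - <<'E'
from h import *
c=bot.read_camera('wrist');im=c['color'].copy();H=c['hand_eye'];K=c['mtx']
print(H.round(3),K.round(1))
X=np.linalg.inv(H)
for z in (0,.014):
    p=X@[0,0,z,1];print(z,K[0,0]*p[0]/-p[2]+K[0,2],K[1,1]*-p[1]/-p[2]+K[1,2])
a=im[180:360,180:390]
s=bot.read_camera('scene')['color'][240:310,240:330]
cv2.imwrite('pics/p2.png',np.hstack([cv2.resize(a,(450,386)),cv2.resize(s,(350,386))])[:,:,::-1])
E
```

```text
[[-0.001  0.95   0.312  0.08 ]
 [ 1.     0.001 -0.001 -0.   ]
 [-0.002  0.312 -0.95  -0.155]
 [ 0.     0.     0.     1.   ]] [[298.8   0.  279.3]
 [  0.  298.8 209.4]
 [  0.    0.    1. ]]
0 279.2834519174412 257.82530459261875
0.014 279.2498563821047 247.33559877564952
```

View pics/p2.png

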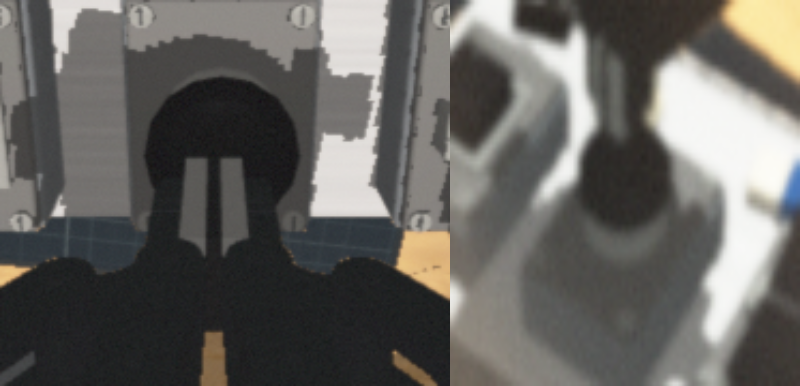

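The fingers stand on the centre of the black head and the housing is clear. The visible tips seem a little shorter than nominal, so I'll press on in small steps and watch the force.

```bash
python3 -m inch '[[0,0,0.002,0]]'|grep force; python3 -m inch '[[0,0,0.002,0]]' | grep force; python3 -m inch '[[0,0,0.002,0],[0,0,0,0]]'; python3 d.py
```

```text
contact_force: [-1.0, -0.2, 0.7]
grasp_force: 0.0
contact_force: [0.6, 0.6, 0.2]
grasp_force: 0.0
t: 4.4
eef_pos: [0.4705, -0.1107, 0.0698]
tool_rot: [-0.0, 0.997, 0.074, -0.0]
contact_force: [1.0, -0.2, 0.3]
gripper_width: 0.0
grasp_force: 0.0
t 4.4 tip [ 0.4705 -0.1107  0.0558] z [-0.001  0.    -1.   ] yaw 8.45 F [ 1.  -0.2  0.3] 0.00038261504702560937
mush [-0.0006  0.0009 -0.0182]
pad [ 0.0241  0.0916 -0.0103]
key [-0.0008 -0.089  -0.0042]
```

```bash
for i in 1 2; do python3 -m inch '[[0,0,0.002,0],[0,0,0,0]]'|grep -E 'contact|eef'; done; python3 -m inch '[[0,0,0.002,0],[0,0,0,0]]'|grep -E 'contact|eef'; python3 - <<'E'
from h import *
c=bot.read_camera('wrist');s=bot.read_camera('scene')
g=lambda a:cv2.convertScaleAbs(a,alpha=2.5,beta=10)
a=g(c['color'][180:360,180:390]);b=g(s['color'][240:310,240:330])
cv2.imwrite('pics/p3.png',np.hstack([cv2.resize(a,(450,386)),cv2.resize(b,(350,386))])[:,:,::-1])
E
```

```text
eef_pos: [0.4706, -0.1107, 0.0679]
contact_force: [0.3, -1.3, -0.2]
eef_pos: [0.4706, -0.1107, 0.0659]
contact_force: [-1.1, -0.5, 0.2]
eef_pos: [0.4706, -0.1107, 0.0639]
contact_force: [-0.6, 0.0, -0.5]
```

View pics/p3.png

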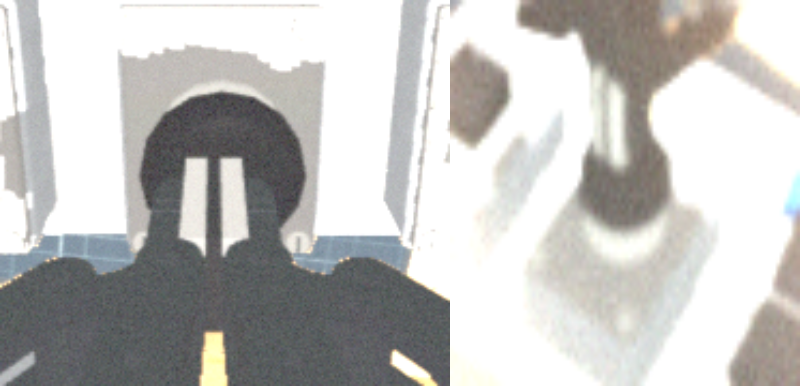

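The fingers end at row 157 of the left crop, full-image row 253. The pad edge there projects to about 16 mm behind the TCP, so the tips are still a few mm above the head, which fits the lack of force. I'll keep going down until contact.

```bash
for i in 1; do python3 -m inch '[[0,0,0.002,0],[0,0,0.002,0],[0,0,0,0]]'|grep -E 'contact|eef'; done; python3 -m inch '[[0,0,0.002,0],[0,0,0,0]]'|grep -E 'contact|eef';python3 -m inch '[[0,0,0.002,0],[0,0,0,0]]'|grep -E 'contact|eef'
```

```text
eef_pos: [0.4708, -0.1107, 0.06]
contact_force: [0.8, 0.6, 0.5]
eef_pos: [0.4707, -0.1107, 0.0579]
contact_force: [0.8, -0.4, 0.1]
eef_pos: [0.4707, -0.1107, 0.0559]
contact_force: [0.7, 0.3, -0.4]
```

```bash
python3 -m inch '[[0,0,0.002,0],[0,0,0,0]]'|grep -E 'contact|eef'; python3 -m inch '[[0,0,0.002,0],[0,0,0,0]]'|grep -E 'contact|eef';python3 -m inch '[[0,0,0.002,0],[0,0,0,0]]'|grep -E 'contact|eef'; python3 - <<'E'
from h import *
c=bot.read_camera('wrist');s=bot.read_camera('scene');t=bot.read_camera('top')
g=lambda a:cv2.convertScaleAbs(a,alpha=2,beta=10)
a=g(c['color'][180:360,180:390]);b=g(s['color'][240:310,240:330])
cv2.imwrite('pics/p4.png',np.hstack([cv2.resize(a,(450,386)),cv2.resize(b,(350,386))])[:,:,::-1])
o=bot.get_obs();print(o['t'],np.round(o['joint_torque'],2),o['torque'])
# project expected points in scene image
K=s['mtx'];X=np.linalg.inv(s['world_from_camera'])
for P in [(.4707,-.1107,.074),(.4707,-.1107,.065),(.4707,-.1107,o['eef_pos'][2]-.014),(.4707,-.1107,o['eef_pos'][2]+.016)]:
    p=X@[*P,1];u=K[0,0]*p[0]/-p[2]+K[0,2];v=K[1,1]*p[1]/p[2]+K[1,2];print(P,(u-240)*350/90+450,(v-240)*386/70)
E
```

```text
eef_pos: [0.4707, -0.1107, 0.0539]
contact_force: [-1.1, -0.8, 1.2]
eef_pos: [0.4709, -0.1108, 0.0534]
contact_force: [-6.4, 0.6, 20.2]
eef_pos: [0.4711, -0.1108, 0.0532]
contact_force: [-13.5, 2.7, 42.5]
6.55 [ -0.26 -28.03  -0.43 -15.61   0.61  -4.07   0.  ] [ 0.50367345  2.86108361 -0.01448208]
(0.4707, -0.1107, 0.074) 616.6980731942864 147.3304042920843
(0.4707, -0.1107, 0.065) 617.0262045160131 167.35252722125747
(0.4707, -0.1107, np.float64(0.03917573065365139)) 617.9405784190237 223.14636790972577
(0.4707, -0.1107, np.float64(0.06917573065365139)) 616.8745851593255 158.10092215635677
```

View pics/p4.png

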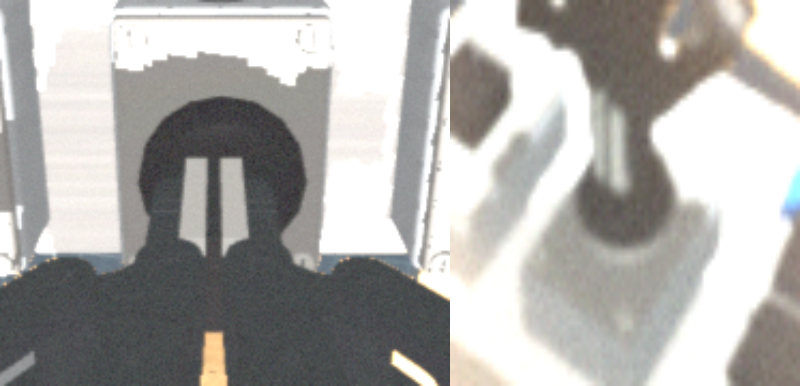

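The left view shows the bezel ring hidden now, and in the scene view the head bottom moved from row 225 to 245, about 9 mm. With 42 N of reaction the mushroom is on its stop, at TCP z 0.0534 for a top at 0.065, so the real tip is about 12 mm above the TCP. Next is the paddle.

```bash
python3 -m inch '[[0,0,-0.02,0],[0,0,-0.04,0],[0.008,0.03,0,0],[0.008,0.03,0,0],[0.008,0.03,0,0],[0,0.002,0,0],[0,0,0,0]]'; python3 d.py; python3 - <<'E'
from h import *
s=bot.read_camera('scene');w=bot.read_camera('wrist')
g=lambda a:cv2.convertScaleAbs(a,alpha=1.8,beta=10)
cv2.imwrite('pics/p5.png',np.hstack([cv2.resize(g(w['color'][100:340,140:420]),(450,386)),cv2.resize(g(s['color'][225:345,230:350]),(350,386))])[:,:,::-1])
E
```

```text
t: 7.25
eef_pos: [0.5076, -0.1987, 0.1096]
tool_rot: [-0.0, 0.997, 0.073, -0.0]
contact_force: [-0.2, 0.5, -0.4]
gripper_width: 0.002
grasp_force: 0.0
t 7.25 tip [ 0.5076 -0.1987  0.0956] z [-0.001  0.    -1.   ] yaw 8.35 F [-0.2  0.5 -0.4] 0.0021453315272374537
mush [-0.0246 -0.0915  0.0217]
pad [ 0.0003 -0.0009  0.0296]
key [-0.0249 -0.1814  0.0357]
```

View pics/p5.png

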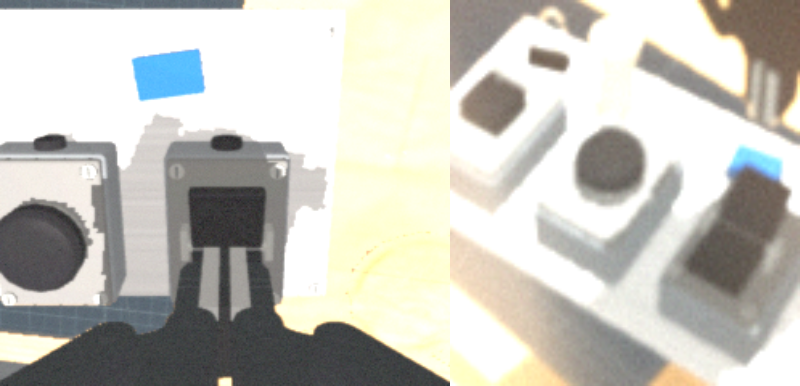

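The mushroom at (40,250) sits low on its housing, and the fingers are centred over the paddle's far half at (228,215). Pressing down.

```bash
python3 -m inch '[[0,-0.001,0.03,0],[0,0,0.018,0],[0,0,0,0]]'|grep -E 'contact|eef'; for i in 1; do python3 -m inch '[[0,0,0.004,0],[0,0,0.004,0],[0,0,0,0]]'|grep -E 'contact|eef'; done; python3 -m inch '[[0,0,0.003,0],[0,0,0.003,0],[0,0,0,0]]'|grep -E 'contact|eef'
```

```text
eef_pos: [0.5056, -0.1951, 0.0599]
contact_force: [0.2, 0.4, 0.3]
eef_pos: [0.5089, -0.1969, 0.0548]
contact_force: [-0.1, -0.0, 1.2]
eef_pos: [0.5079, -0.1974, 0.048]
contact_force: [0.4, 0.6, 0.8]
```

```bash
python3 -m inch '[[0,0,0.002,0],[0,0,0.002,0],[0,0,0,0]]'|grep -E 'contact|eef'; python3 -m inch '[[0,0,0.0015,0],[0,0,0,0]]'|grep -E 'contact|eef'; python3 -m inch '[[0,0,0.0015,0],[0,0,0,0]]'|grep -E 'contact|eef'
```

```text
eef_pos: [0.5083, -0.1974, 0.0445]
contact_force: [-0.1, 0.2, 6.1]
eef_pos: [0.5084, -0.1974, 0.0442]
contact_force: [-4.0, 1.0, 18.9]
eef_pos: [0.5084, -0.1975, 0.0439]
contact_force: [-7.0, 2.9, 32.1]
```

The paddle met its stop exactly at the predicted height, with 32 N. Now the key.

```bash
python3 -m inch '[[0,0,-0.025,0],[0,0,-0.04,0],[-0.006,-0.04,0,0],[-0.006,-0.04,0,0],[-0.006,-0.04,0,0],[-0.006,-0.04,0,0],[-0.0015,-0.02,0,0],[0,0,0.02,0],[0,0,0,0]]'; python3 d.py; python3 - <<'E'
from h import *
s=bot.read_camera('scene');w=bot.read_camera('wrist')
g=lambda a:cv2.convertScaleAbs(a,alpha=1.8,beta=10)
cv2.imwrite('pics/p6.png',np.hstack([cv2.resize(g(w['color'][100:340,140:420]),(450,386)),cv2.resize(g(s['color'][225:345,230:350]),(350,386))])[:,:,::-1])
E
```

```text
t: 9.85
eef_pos: [0.4539, -0.0226, 0.0844]
tool_rot: [-0.0, 0.997, 0.074, -0.002]
contact_force: [-0.2, 0.0, 0.2]
gripper_width: -0.0
grasp_force: 0.0
t 9.85 tip [ 0.4538 -0.0226  0.0704] z [-0.005 -0.    -1.   ] yaw 8.54 F [-0.2  0.   0.2] -0.00038002633023124957
mush [ 0.0028  0.0905 -0.0037]
pad [0.0274 0.1813 0.0042]
key [0.0028 0.0006 0.0103]
```

View pics/p6.png

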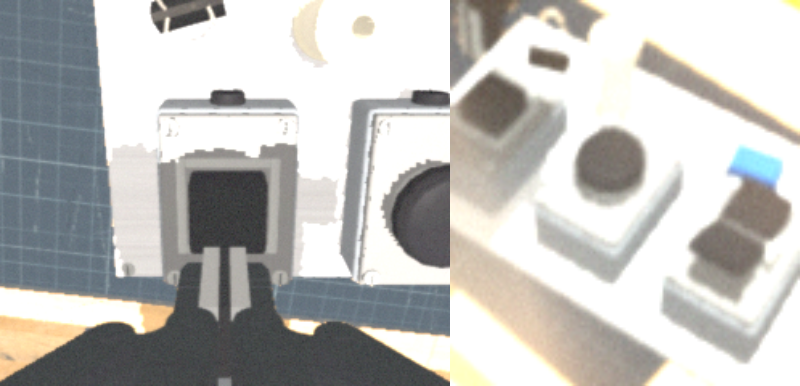

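The paddle at (740,230) is now tipped with its near end up, and the fingers are over the key at (228,210). I'll press and hold it.

```bash
python3 -m inch '[[0.002,0,0.02,0],[0,0,0.011,0],[0,0,0,0],[0,0,0,0]]'|grep -E 'contact|eef'; python3 -m inch '[[0,0,0.003,0],[0,0,0.003,0],[0,0,0.003,0],[0,0,0,0],[0,0,0,0]]'|grep -E 'contact|eef'; python3 -m inch '[[0,0,0.002,0],[0,0,0,0],[0,0,0,0]]'|grep -E 'contact|eef'
```

```text
eef_pos: [0.4581, -0.023, 0.0553]
contact_force: [0.9, -0.6, 0.2]
eef_pos: [0.4585, -0.0227, 0.0463]
contact_force: [0.3, -0.3, 1.1]
eef_pos: [0.4585, -0.0227, 0.0442]
contact_force: [1.4, -0.5, 2.8]
```

```bash
python3 -m inch '[[0,0,0.002,0],[0,0,0.001,0],[0,0,0,0],[0,0,0,0]]'|grep -E 'contact|eef'; python3 -m inch '[[0,0,0.0015,0],[0,0,0,0],[0,0,0,0]]'|grep -E 'contact|eef';
```

```text
eef_pos: [0.4585, -0.0227, 0.0412]
contact_force: [1.3, -0.4, 4.2]
eef_pos: [0.4585, -0.0227, 0.0404]
contact_force: [-2.3, -1.3, 14.7]
```

The key is at its stop, TCP z 0.0404 as predicted, and held at about 15 N. I'll hold it for 0.8 s, check the switches, and hand in.

```bash
python3 -m inch '[[0,0,0,0],[0,0,0,0],[0,0,0,0],[0,0,0,0],[0,0,0,0],[0,0,0,0],[0,0,0,0],[0,0,0,0]]'|grep -E 't:|contact|eef'; python3 -c "
from station import bot
print(bot.hand_in())"
```

```text
t: 12.65
eef_pos: [0.4586, -0.0227, 0.0404]
tool_rot: [0.0, 0.997, 0.074, 0.0]
contact_force: [-0.8, -1.6, 15.3]
the job is handed in; nothing more can be done
None
```

I pushed the mushroom fully in, tipped the paddle over and pressed the square key to its stop, in that order, and handed in at about 12.7 s with the key held at about 15 N; the hand-in returned no verdict, I skipped the last camera check I'd announced, and the arm never went near the spool, clip or eraser.

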